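# Take up the play in a paper trimmer's pivot

## Task

The blade arm of the paper trimmer has worked loose on its pivot. With the arm still raised, rock its handle sideways, outwards and then inwards over the bed, to feel the play; turn the clamping lever on the pivot bolt until the play is just gone and the arm is snug, without forcing the lever; press the handle outwards and then inwards again to prove that it no longer knocks. Finally push the blade arm down, leave it closed, and leave everything else on the table where it lies.

Things in the scene. Friction and masses are not known exactly. Their poses are not given: they have to be found in the camera images.
- trimmer: A4 lever paper trimmer, fixed to the table: grey bed 340 x 260 mm, top 45 mm high. Origin under the bed's centre, on the table; x axis along the blade from the handle end (front, -x) to the pivot end (rear, +x); y axis from the blade side across the bed: outwards is -y, inwards +y. The arm works along the edge nearer to the robot, in the plane y = -145 mm.
- pivot (a point): Centre of the arm's pivot, 60 mm above the table, at x 155, y -145 mm of the trimmer. The arm swings up and down about the trimmer's y axis through this point. The arm's root is a round boss of 50 mm radius and 26 mm thickness.
- boss: The pin that carries the blade arm, with the arm itself (boss, bar 20 mm wide and 32 mm high, black handle). Origin at the pivot; the frame turns sideways with the arm, not up and down. Loose, it rocks with under 1 N at the handle until it knocks, 5 to 24 mm off on each side, then gives springily by about 3 mm for 5 N. Once snug it gives about 2 mm for 5 N and springs back to the middle.
- handle (a point): Middle of the round black handle on the end of the blade arm, on its axis: 30 mm diameter, 120 mm long along the arm, its middle 330 mm from the pivot. Raised, it is 190 to 250 mm above the table; closed, 60 mm. Its y in the trimmer's frame is -145 mm when the arm is in line, less (more negative) when it is rocked outwards, more when inwards.
- swing (a joint): Height angle of the blade arm, rad: 0 closed (arm level, at its stop), growing as it is raised; starts at 0.4 to 0.6. The arm weighs about 0.5 kg; friction keeps it where it is left; pushing it down takes about 2 to 3 N at the handle, lifting it about 7 N.
- bolt: The pivot bolt with its clamping lever and steel thrust collar (disc of 50 mm radius beside the boss), outwards (-y) of the arm. Origin on the pivot axis, axes as the trimmer's. Turning the lever freely takes about 0.42 N m (4.7 N at 90 mm from the axis); past v0 about 0.09 N m more per 0.1 rad. Let go, it may spring back by up to 0.1 rad, also while the arm is rocked, and is still snug.
- lever_tip (a point): Centre of the round end of the clamping lever: black bar of 18 mm diameter (15 mm near the hub), its end 100 mm from the pivot axis and 64 mm outwards (-y) of the bolt's origin (the hub is 45 mm outwards). It points upwards and stands free on all sides.
- lever (a joint): Lever's turn, rad. It leans (0.55 - value) rad from upright towards the handle end; it grows, and tightens, as its end moves over the top to the rear (trimmer's +x). Starts at -0.1 to 0.1. The play is gone at a hidden value v0 of 0.35 to 1.05; at v the handle's free travel to each side is 22.5 cos(swing) (sin(v0 - 0.7) - sin(v - 0.7)) mm. v0 + 0.1 to 0.2 is snug; above v0 + 0.3 is forced.
- marker: Bystander: black marker pen, 135 mm, lying on the bed. Origin under its middle.
- eraser: Bystander: white eraser 60 x 24 x 13 mm on the bed. Origin under its centre.
- phone: Bystander: black telephone 150 x 73 x 9 mm, flat on the table. Origin under its centre.
- scissors: Bystander: scissors with orange handles, about 200 mm long, flat on the table. Origin under the screw.
- glue_stick: Bystander: glue stick standing up, 29 mm diameter, 98 mm high. Origin under its centre.
- spray_can: Bystander: spray can standing up, 66 mm diameter, 200 mm high. Origin under its centre.
- tape_measure: Bystander: yellow tape measure 66 x 34 x 62 mm. Origin under its centre.

How it is judged:
On the way, in this order (a step that is already met when the one before it is completed fails the run):
1. the raised, loose arm is rocked outwards, 3 mm or more at the handle (y of handle in the frame of trimmer below -0.148 m and value of joint swing above 0.2 rad and contact force between the fingers and boss above 1 N), for 0.05 s.
2. then inwards (y of handle in the frame of trimmer above -0.142 m and value of joint swing above 0.2 rad and contact force between the fingers and boss above 1 N), for 0.05 s.
3. the play is taken up: the collar bears on the boss with more than 10 N by the lever alone, arm in line and not touched (contact force between bolt and boss above 10 N and y of handle in the frame of trimmer between -0.147 and -0.143 m and contact force between the fingers and boss below 0.1 N and value of joint swing above 0.2 rad), for 0.3 s.
4. the raised arm is pressed outwards again, with about 2 N or more at the handle, and gives a little without knocking (y of handle in the frame of trimmer below -0.1458 m and contact force between bolt and boss above 10 N and value of joint swing above 0.2 rad and contact force between the fingers and boss above 1 N), for 0.05 s.
5. then inwards again (y of handle in the frame of trimmer above -0.1442 m and contact force between bolt and boss above 10 N and value of joint swing above 0.2 rad and contact force between the fingers and boss above 1 N), for 0.05 s.
At the end, for the whole second after the job is handed in: The blade arm is closed (within 0.04 rad of its stop) and at rest, in line with the bed's edge (handle within 2 mm), the collar bears on its boss with 10 to 110 N, so that no play is left, and no bystander is more than 30 mm from where it lay (value of joint swing below 0.04 rad and velocity of joint swing below 0.05 rad/s and contact force between bolt and boss between 10 and 110 N and y of handle in the frame of trimmer between -0.147 and -0.143 m and distance of each of marker, eraser, phone, scissors, glue_stick, spray_can, tape_measure from where it was at the start of the episode below 0.03 m); the robot touches nothing.
It fails at once if the lever is forced: the collar presses the boss with more than 110 N while the arm stands in line (contact force between bolt and boss above 110 N and y of handle in the frame of trimmer between -0.147 and -0.143 m).
It fails at once if a bystander is pushed more than 30 mm away (distance of any of marker, eraser, phone, scissors, glue_stick, spray_can, tape_measure from where it was at the start of the episode above 0.03 m).
It also fails if it takes over 66 s, if anything falls off the work surface, if the arm or the gripper's body presses on something with over 40 N, if the wrist force passes 120 N, or if a joint passes its speed limit or range.

## Robot

A 6-joint arm with a two-finger parallel gripper is mounted at the origin on the work surface. World frame = base frame: x ahead of the robot, y to its left, z up, the work surface at z = 0. Lengths are in m, angles in rad, forces in N, time in s.
With the tool pointing down it reaches from about 0.35 to 0.925 m from the base axis. Payload 6.4 kg.
Tool frame: the origin (TCP) lies at the very end of the fingers, on their centre line; the grasp point (between the pads) lies 19 mm behind it; z points along the fingers, y is the line along which they close (so a half turn about z gives the same grasp; the last joint's range is limited). The gripper opens to 85 mm and grips with 20 to 120 N. Pads are 22 mm wide; open, the fingers measure 114 mm over their backs; the gripper's body (76 mm by 85 mm) begins 54 mm behind the grasp point. The pads swing forward as they close: fully open they stand 13 mm farther back than shut.
Start: joints at [1.068, 0.245, 1.558, -0, 1.339, -0.174], TCP at [0.21, 0.615, 0.231] pointing down, gripper open.
Joint ranges: [-3.13, 3.13], [-1.02, 2.26], [0.13, 2.54], [-0.95, 4.09], [0.21, 2.88], [-2.74, 2.74]. Speed limits (rad/s): [2.57, 2.57, 3.14, 3.14, 3.14, 3.14].

## Interface

Orientations are given as a unit quaternion [x, y, z, w].
In Python, from station import bot, viewer gives the robot as it stands.
- The arm moves only by the tool move_arm, never from a script. Its argument "targets" is a list of rows, each an object of numbers: "wx", "wy", "wz": the turn, a rotation vector about the tool's x, y, z in rad; "x", "y", "z": the shift along the tool's x, y, z in mm; "claw": the gripper's target within -1 to 1 (shut at 1, half-way at 0, fully open at -1). In form: [{"wx": .., "wy": .., "wz": .., "x": .., "y": .., "z": .., "claw": ..}, ...]. A call has 1 to 10 rows; each row is the pose to reach, as a shift and turn from the pose commanded when the call began, along the tool's axes at that moment; what a row does not reach only later rows make up. A row lasts 1/10 s, in which the tool goes at most 50 mm and 8.59 degrees, less where a joint would pass 70% of its speed; a pose out of reach is approached as far as the arm can. A call with a gripper value outside its range is refused whole. The fingers move at their own pace and stop on an object; "force" is the grip in N (left out, the last holds). Time passes only in rows, so rows that repeat a pose let the fingers close. It gives the time, the measured TCP pose, the force, the opening and the grip force at its end, in the units of the state.
- bot.get_obs(): the state, without advancing time (a new reading comes with each control period).
- viewer.snapshot(name): name is "scene" or "top"; returns (picture, depth): 420x560x3 uint8, blue, green, red; 420x560 float32, m along the optical axis (not along the pixel's ray), 0 where there is no reading.
- viewer.camera_model(name): a dict with "K" (3x3 intrinsics, pixels), "camera_from_world" (4x4, takes a point from world to camera coordinates). Camera axes: x right, y up, looking along -z (the intrinsics and any distortion apply to the point x, -y, -z); pixel columns grow to the right and rows downward; lengths in m; the calibration is good to about 2 mm. A picture is of the moment at which its call begins. camera_model takes no time and is no camera call.
- bot.hand_in(): hands the job in; it is judged then, once.
Trained networks look in the newest picture that a camera, given by its name, has taken for a name from the list of things; names that differ only in an ending like _2 or _b are one class to them, and where a whole thing is asked for, a point or a joint stands for the part that bears it (a point fixed in the world has none). Each returns a list of dicts, best first, with "confidence" (0 to 1); they miss things now and then, are a little off and sometimes report something else, mostly with a low value. They report only what shows in the picture. A call takes as long as a camera call.
- viewer.masks_of(camera, label): "pixels" (420x560 bool, what is visible of it).
- viewer.landmark_of(camera, label): "position" ([x, y, z] in m, in world coordinates, good to about 4 mm: a listed point, or the origin of a listed thing).
The state is a dict: "t": time; "joint_positions": joint angles; "dq": joint speeds; "joint_torque": joint torques, N m; "tcp_pos": TCP position; "eef_rot": TCP orientation; "contact_force": force on the tool from outside, world axes, zero at the start; "torque": the same for the moment, N m; "gripper_width": finger opening in m; "grip_force": force on a finger pad.
Only numpy, scipy, OpenCV 4.12 (cv2) and the standard library are available. Lean on these libraries where they do the work, as an engineer would, in place of code of your own. Each camera call takes 0.05 s, during which the arm holds its last target. There are 200 camera calls.

## Working session

There is one attempt and no reset: what is moved stays moved. The work goes in short steps, Python scripts to look and compute and a tool call to move; the robot and the scene stay as the last step left them, time stands still between calls to the robot, and variables do not carry over. Pictures are saved under pics/ and viewed, at most 10 in all, crops included, and the job is handed in when it is done.

Besides the shell and the picture viewer there is one more tool, called in YAML: its name, and indented under it one key for each argument. move_arm: Moves the arm, as the interface text tells. Its arguments: {"type":"object","properties":{"targets":{"type":"array"},"force":{"type":"number"}},"required":["targets"]}

```bash
mkdir -p pics; ls; cat > h.py <<'E'
import numpy as np,cv2
from station import bot,viewer
from scipy.spatial.transform import Rotation as R
def lm(l,cams=("scene","top")):
    for c in cams:
        for d in viewer.landmark_of(c,l)[:2]: print(l,c,np.round(d["position"],4),round(d["confidence"],2))
E
python3 - <<'E'
from h import *
for c in ("scene","top"):
    p,d=viewer.snapshot(c); cv2.imwrite(f"pics/{c}0.png",p)
for l in ("trimmer","pivot","handle","bolt","lever_tip","boss"): lm(l)
for l in ("spray_can","glue_stick","tape_measure","phone","scissors"): lm(l,("top",))
o=bot.get_obs(); print(o["t"],o["tcp_pos"],o["eef_rot"],o["contact_force"])
E
```

```text
pics
trimmer scene [ 0.7057 -0.0319  0.0026] 0.75
trimmer scene [ 0.5467 -0.1649  0.0567] 0.26
trimmer top [ 0.7099 -0.0257 -0.    ] 0.92
pivot scene [ 0.5546 -0.171   0.0576] 0.95
pivot top [ 0.5492 -0.1676  0.0623] 0.84
handle scene [0.5732 0.1177 0.222 ] 0.83
handle scene [ 5.312e-01  5.105e-01 -5.000e-04] 0.3
handle top [0.5765 0.1208 0.2249] 0.62
bolt scene [ 0.5473 -0.1691  0.0578] 0.75
bolt top [ 0.5452 -0.1679  0.0545] 0.81
bolt top [ 0.4739 -0.5146  0.0033] 0.5
lever_tip scene [ 0.4924 -0.1118  0.1476] 0.56
lever_tip top [ 0.4909 -0.1131  0.1469] 0.71
boss scene [ 0.5511 -0.1673  0.059 ] 0.78
boss top [ 0.5508 -0.1644  0.0633] 0.79
spray_can top [ 0.5274  0.5055 -0.0034] 0.67
glue_stick top [0.3825 0.4935 0.0014] 0.45
tape_measure top [ 0.4767 -0.5148  0.0034] 0.62
phone top [ 0.3191  0.3575 -0.0014] 0.97
scissors top [ 0.3346 -0.3748  0.0014] 0.9
0.95 [0.20989914 0.61517758 0.23130041] [ 1.63660200e-01  9.86516771e-01 -9.71297120e-06  3.70322736e-06] [-0.66787787  0.33583181 -1.05002293]
```

View pics/scene0.png

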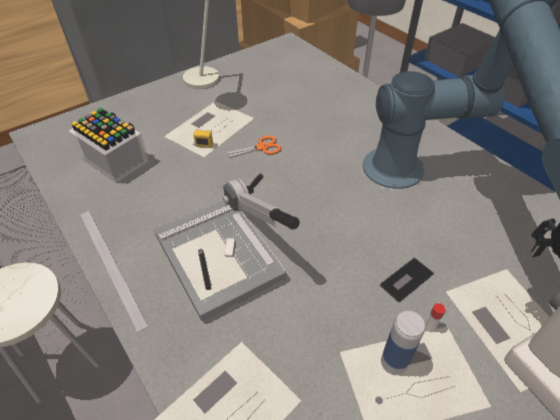

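View pics/top0.png

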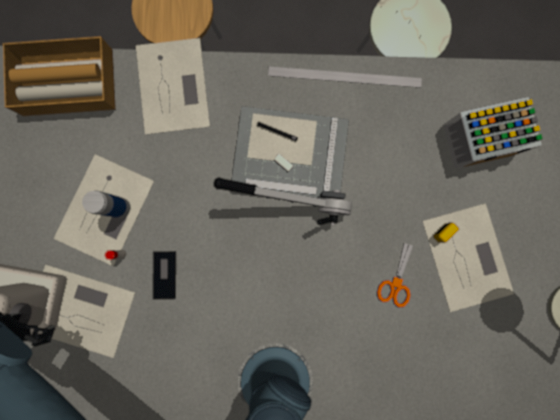

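The scene view shows the trimmer at about (220, 250). Its arm is raised towards the robot's left, with the handle at about (285, 217) and the lever at (256, 183). The top view shows the handle at (235, 186) and the lever at (320, 225). The can, at (105, 205), and the glue stick, at (112, 257), are clear of a straight path to the handle. The landmarks match the given sizes: handle height 0.222, swing about 0.51, lever tip height 0.147.

```bash
cat >> h.py <<'E'
YAW=np.radians(-95.4); PIV=np.array([.5515,-.1685,.06])
TX=np.array([np.cos(YAW),np.sin(YAW),0]); TY=np.array([-np.sin(YAW),np.cos(YAW),0])
def w(x,y,z): return np.r_[(PIV+x*TX+y*TY)[:2],z]      # x,y relative to pivot in trimmer axes, z world
def loc(p): d=np.asarray(p)-PIV; return np.round([d@TX*1e3,d@TY*1e3,p[2]*1e3],1)
def down(ysign=1,turn=0): # tool down, tool y along +-TY (turned about world z)
    y=R.from_euler('z',turn).apply(ysign*TY); z=np.array([0,0,-1.]); return R.from_matrix(np.c_[np.cross(y,z),y,z])
def go(p,rot=None):
    o=bot.get_obs(); r=R.from_quat(o["eef_rot"]); 
    print("shift mm",np.round(r.inv().apply(np.array(p)-o["tcp_pos"])*1e3,1), "turn",np.round((r.inv()*(rot or r)).as_rotvec(),3))
E
python3 - <<'E'
from h import *
for p in ([.5748,.1193,.223],[.4917,-.1125,.147]): print(loc(p))
go([.5748,.1193,.30],down())
go([.5748,.1193,.30],down(-1))
E
```

```text
[-288.7   -3.9  223. ]
[-50.1 -64.8 147. ]
shift mm [-505.5 -351.5  -68.7] turn [-0.     0.     1.336]
shift mm [-505.5 -351.5  -68.7] turn [-0.    -0.    -1.805]
```

move_arm:
  targets:
    - {"z": -45, "claw": -1}
    - {"z": -69, "x": -50, "y": -35, "wz": 0.13}
    - {"z": -69, "x": -86, "y": -60, "wz": 0.26}
    - {"z": -69, "x": -127, "y": -88, "wz": 0.4}
    - {"z": -69, "x": -168, "y": -117, "wz": 0.53}
    - {"z": -69, "x": -209, "y": -145, "wz": 0.66}
    - {"z": -69, "x": -250, "y": -174, "wz": 0.8}
    - {"z": -69, "x": -291, "y": -202, "wz": 0.93}
    - {"z": -69, "x": -332, "y": -231, "wz": 1.06}
    - {"z": -69, "x": -373, "y": -259, "wz": 1.2}

```text
invalid input
```

```bash
python3 - <<'E'
from h import *
go([.5748,.1193,.30],down())
E
```

```text
shift mm [-505.5 -351.5  -68.7] turn [-0.     0.     1.336]
```

move_arm:
  targets:
    - {"wx": 0, "wy": 0, "wz": 0, "x": 0, "y": 0, "z": -45, "claw": -1}
    - {"wx": 0, "wy": 0, "wz": 0.13, "x": -40, "y": -28, "z": -69, "claw": -1}
    - {"wx": 0, "wy": 0, "wz": 0.26, "x": -80, "y": -56, "z": -69, "claw": -1}
    - {"wx": 0, "wy": 0, "wz": 0.4, "x": -120, "y": -84, "z": -69, "claw": -1}
    - {"wx": 0, "wy": 0, "wz": 0.53, "x": -160, "y": -112, "z": -69, "claw": -1}
    - {"wx": 0, "wy": 0, "wz": 0.66, "x": -200, "y": -140, "z": -69, "claw": -1}
    - {"wx": 0, "wy": 0, "wz": 0.8, "x": -240, "y": -168, "z": -69, "claw": -1}
    - {"wx": 0, "wy": 0, "wz": 0.93, "x": -280, "y": -196, "z": -69, "claw": -1}
    - {"wx": 0, "wy": 0, "wz": 1.06, "x": -320, "y": -224, "z": -69, "claw": -1}
    - {"wx": 0, "wy": 0, "wz": 1.2, "x": -360, "y": -252, "z": -69, "claw": -1}
  force: 20

```text
t: 1.95
tcp_pos: [0.4701, 0.2587, 0.3006]
eef_rot: [0.694, 0.72, 0.0, 0.0]
contact_force: [0.7, 0.8, -0.4]
gripper_width: 0.0851
grip_force: 0.0
```

```bash
python3 - <<'E'
from h import *
go([.5748,.1193,.30],down())
E
```

```text
shift mm [-143.1   99.6    0.7] turn [ 0.001 -0.     0.131]
```

move_arm:
  targets:
    - {"wx": 0, "wy": 0, "wz": 0.04, "x": -40, "y": 28, "z": 0, "claw": -1}
    - {"wx": 0, "wy": 0, "wz": 0.08, "x": -80, "y": 56, "z": 0, "claw": -1}
    - {"wx": 0, "wy": 0, "wz": 0.13, "x": -120, "y": 84, "z": 0, "claw": -1}
    - {"wx": 0, "wy": 0, "wz": 0.13, "x": -143, "y": 100, "z": 0, "claw": -1}
    - {"wx": 0, "wy": 0, "wz": 0.13, "x": -143, "y": 100, "z": 0, "claw": -1}
    - {"wx": 0, "wy": 0, "wz": 0.13, "x": -143, "y": 100, "z": 30, "claw": -1}
    - {"wx": 0, "wy": 0, "wz": 0.13, "x": -143, "y": 100, "z": 60, "claw": -1}
    - {"wx": 0, "wy": 0, "wz": 0.13, "x": -143, "y": 100, "z": 85, "claw": -1}
    - {"wx": 0, "wy": 0, "wz": 0.13, "x": -143, "y": 100, "z": 97, "claw": -1}
    - {"wx": 0, "wy": 0, "wz": 0.13, "x": -143, "y": 100, "z": 97, "claw": -1}
  force: 20

```text
t: 2.95
tcp_pos: [0.5737, 0.1223, 0.2015]
eef_rot: [0.737, 0.676, -0.001, -0.001]
contact_force: [-0.1, 0.1, 0.6]
gripper_width: 0.0852
grip_force: 0.0
```

```bash
python3 - <<'E'
from h import *
p,d=viewer.snapshot("scene"); cv2.imwrite("pics/a.png",cv2.resize(p[150:290,180:360],None,fx=4,fy=4))
viewer.snapshot("top"); lm("handle")
o=bot.get_obs(); print(loc(o["tcp_pos"]),o["contact_force"],R.from_quat(o["eef_rot"]).as_matrix().round(3).tolist())
E
```

```text
handle scene [0.5759 0.1196 0.2246] 0.79
handle scene [ 0.6785 -0.0055  0.0476] 0.31
[-291.5   -2.8  205.3] [ 0.67154034 -0.23200479  0.01157077] [[0.088, 0.996, 0.003], [0.996, -0.088, 0.0], [0.0, 0.003, -1.0]]
```

View pics/a.png

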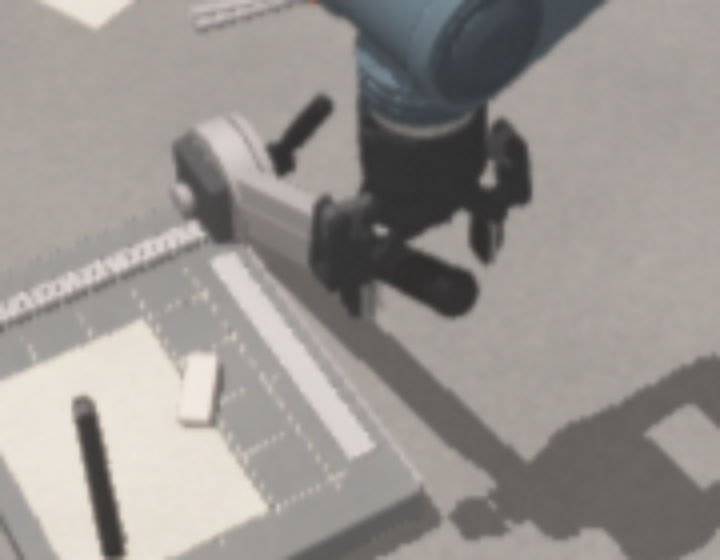

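The fingers straddle the handle near its middle, at about (430, 275) in the crop. I'll close on it gently.

move_arm:
  targets:
    - {"wx": 0, "wy": 0, "wz": 0, "x": 0, "y": 0, "z": 0, "claw": 0.5}
    - {"wx": 0, "wy": 0, "wz": 0, "x": 0, "y": 0, "z": 0, "claw": 0.5}
    - {"wx": 0, "wy": 0, "wz": 0, "x": 0, "y": 0, "z": 0, "claw": 0.5}
    - {"wx": 0, "wy": 0, "wz": 0, "x": 0, "y": 0, "z": 0, "claw": 0.5}
    - {"wx": 0, "wy": 0, "wz": 0, "x": 0, "y": 0, "z": 0, "claw": 0.5}
    - {"wx": 0, "wy": 0, "wz": 0, "x": 0, "y": 0, "z": 0, "claw": 0.5}
  force: 20

```text
t: 3.75
tcp_pos: [0.5753, 0.1218, 0.2035]
eef_rot: [0.738, 0.675, 0.0, 0.0]
contact_force: [0.2, 0.7, 0.4]
gripper_width: 0.029
grip_force: 23.4
```

move_arm:
  targets:
    - {"wx": 0, "wy": 0, "wz": 0, "x": 0, "y": -2, "z": 0, "claw": 0.5}
    - {"wx": 0, "wy": 0, "wz": 0, "x": 0, "y": -4, "z": 0, "claw": 0.5}
    - {"wx": 0, "wy": 0, "wz": 0, "x": 0, "y": -4, "z": 0, "claw": 0.5}
  force: 20

```text
t: 4.05
tcp_pos: [0.5714, 0.1221, 0.2036]
eef_rot: [0.737, 0.676, 0.0, 0.001]
contact_force: [2.0, 0.1, 0.6]
gripper_width: 0.0292
grip_force: 24.0
```

move_arm:
  targets:
    - {"wx": 0, "wy": 0, "wz": 0, "x": 0, "y": -1, "z": 0, "claw": 0.5}
    - {"wx": 0, "wy": 0, "wz": 0, "x": 0, "y": -2, "z": 0, "claw": 0.5}
    - {"wx": 0, "wy": 0, "wz": 0, "x": 0, "y": -2, "z": 0, "claw": 0.5}
  force: 20

```text
t: 4.35
tcp_pos: [0.5693, 0.1224, 0.2035]
eef_rot: [0.737, 0.675, 0.0, 0.0]
contact_force: [1.5, 0.6, 0.1]
gripper_width: 0.0294
grip_force: 25.0
```

move_arm:
  targets:
    - {"wx": 0, "wy": 0, "wz": 0, "x": 0, "y": -1, "z": 0, "claw": 0.5}
    - {"wx": 0, "wy": 0, "wz": 0, "x": 0, "y": -3, "z": 0, "claw": 0.5}
    - {"wx": 0, "wy": 0, "wz": 0, "x": 0, "y": -3, "z": 0, "claw": 0.5}
  force: 20

```text
t: 4.65
tcp_pos: [0.5663, 0.1226, 0.2035]
eef_rot: [0.737, 0.676, 0.0, 0.0]
contact_force: [3.7, 1.6, 0.8]
gripper_width: 0.0291
grip_force: 27.1
```

move_arm:
  targets:
    - {"wx": 0, "wy": 0, "wz": 0, "x": 0, "y": -1, "z": 0, "claw": 0.5}
    - {"wx": 0, "wy": 0, "wz": 0, "x": 0, "y": -3, "z": 0, "claw": 0.5}
    - {"wx": 0, "wy": 0, "wz": 0, "x": 0, "y": -3, "z": 0, "claw": 0.5}
  force: 20

```text
t: 4.95
tcp_pos: [0.5633, 0.123, 0.2035]
eef_rot: [0.737, 0.675, 0.0, 0.0]
contact_force: [4.3, 1.5, 1.4]
gripper_width: 0.0291
grip_force: 30.3
```

move_arm:
  targets:
    - {"wx": 0, "wy": 0, "wz": 0, "x": 0, "y": -1, "z": 0, "claw": 0.5}
    - {"wx": 0, "wy": 0, "wz": 0, "x": 0, "y": -3, "z": 0, "claw": 0.5}
    - {"wx": 0, "wy": 0, "wz": 0, "x": 0, "y": -3, "z": 0, "claw": 0.5}
  force: 20

```text
t: 5.25
tcp_pos: [0.5607, 0.123, 0.2036]
eef_rot: [0.737, 0.676, 0.001, 0.001]
contact_force: [6.0, 1.3, 1.6]
gripper_width: 0.0292
grip_force: 33.1
```

```bash
cat >> h.py <<'E'
def feel(n=5):
    F=[];P=[]
    for i in range(n): viewer.snapshot("top"); o=bot.get_obs(); F.append(o["contact_force"]);P.append(o["tcp_pos"])
    f=np.mean(F,0); p=np.mean(P,0); print("F tx,ty,z",np.round([f@TX,f@TY,f[2]],2),"sd",np.std(F,0).round(2),"loc",loc(p),"grip",o["grip_force"].round(1),"t",round(o["t"],2))
E
python3 -c "
from h import *
feel(); lm('handle',('top',)); lm('boss')"
```

```text
Traceback (most recent call last):
  File "h.py", line 19, in feel
    f=np.mean(F,0); p=np.mean(P,0); print("F tx,ty,z",np.round([f@TX,f@TY,f[2]],2),"sd",np.std(F,0).round(2),"loc",loc(p),"grip",o["grip_force"].round(1),"t",round(o["t"],2))
                                                                                                                                 ^^^^^^^^^^^^^^^^^^^^^
AttributeError: 'float' object has no attribute 'round'
```

move_arm:
  targets:
    - {"wx": 0, "wy": 0, "wz": 0, "x": 0, "y": 2, "z": 0, "claw": 0.5}
    - {"wx": 0, "wy": 0, "wz": 0, "x": 0, "y": 4, "z": 0, "claw": 0.5}
    - {"wx": 0, "wy": 0, "wz": 0, "x": 0, "y": 4, "z": 0, "claw": 0.5}
  force: 20

```text
t: 5.8
tcp_pos: [0.5642, 0.123, 0.2033]
eef_rot: [0.738, 0.675, 0.0, -0.0]
contact_force: [2.8, 3.2, 1.3]
gripper_width: 0.0292
grip_force: 29.8
```

```bash
python3 -c "
from h import *
feel()"
```

```text
Traceback (most recent call last):
  File "h.py", line 19, in feel
    f=np.mean(F,0); p=np.mean(P,0); print("F tx,ty,z",np.round([f@TX,f@TY,f[2]],2),"sd",np.std(F,0).round(2),"loc",loc(p),"grip",o["grip_force"].round(1),"t",round(o["t"],2))
                                                                                                                                 ^^^^^^^^^^^^^^^^^^^^^
AttributeError: 'float' object has no attribute 'round'
```

move_arm:
  targets:
    - {"wx": 0, "wy": 0, "wz": 0, "x": 0, "y": 2, "z": 0, "claw": 0.5}
    - {"wx": 0, "wy": 0, "wz": 0, "x": 0, "y": 4, "z": 0, "claw": 0.5}
    - {"wx": 0, "wy": 0, "wz": 0, "x": 0, "y": 4, "z": 0, "claw": 0.5}
  force: 20

```text
t: 6.35
tcp_pos: [0.5678, 0.1228, 0.2032]
eef_rot: [0.738, 0.675, -0.0, -0.001]
contact_force: [1.1, 5.8, 3.7]
gripper_width: 0.0295
grip_force: 26.7
```

```bash
python3 -c "
from h import *
feel()"
```

```text
Traceback (most recent call last):
  File "h.py", line 19, in feel
    f=np.mean(F,0); p=np.mean(P,0); print("F tx,ty,z",np.round([f@TX,f@TY,f[2]],2),"sd",np.std(F,0).round(2),"loc",loc(p),"grip",o["grip_force"].round(1),"t",round(o["t"],2))
                                                                                                                                 ^^^^^^^^^^^^^^^^^^^^^
AttributeError: 'float' object has no attribute 'round'
```

move_arm:
  targets:
    - {"wx": 0, "wy": 0, "wz": 0, "x": 0, "y": 0, "z": 0, "claw": 0.1}
    - {"wx": 0, "wy": 0, "wz": 0, "x": 0, "y": 0, "z": 0, "claw": 0.1}
    - {"wx": 0, "wy": 0, "wz": 0, "x": 0, "y": 0, "z": 0, "claw": 0.1}
  force: 20

```text
t: 6.9
tcp_pos: [0.5673, 0.1218, 0.2023]
eef_rot: [0.738, 0.675, -0.001, -0.001]
contact_force: [-0.8, -0.3, 0.5]
gripper_width: 0.0387
grip_force: 0.0
```

```bash
sed -i 's/o\["grip_force"\].round(1)/round(float(o["grip_force"]),1)/' h.py; python3 -c "
from h import *
feel(); lm('handle',('top',))"
```

```text
F tx,ty,z [-0.08 -0.41  0.39] sd [0.56 0.41 0.33] loc [-290.8  -11.1  202.8] grip 0.0 t 7.15
handle top [ 0.5488 -0.1672  0.062 ] 0.48
```

move_arm:
  targets:
    - {"wx": 0, "wy": 0, "wz": 0, "x": 0, "y": -3, "z": 0, "claw": 0.1}
    - {"wx": 0, "wy": 0, "wz": 0, "x": 0, "y": -7, "z": 0, "claw": 0.1}
    - {"wx": 0, "wy": 0, "wz": 0, "x": 0, "y": -7, "z": 0, "claw": 0.1}
  force: 20

```text
t: 7.5
tcp_pos: [0.5608, 0.1231, 0.2033]
eef_rot: [0.737, 0.675, -0.0, 0.0]
contact_force: [0.2, 0.1, -0.1]
gripper_width: 0.0384
grip_force: 0.3
```

```bash
python3 -c "
from h import *
feel(); lm('handle',('top',))"
```

```text
F tx,ty,z [ 0.28  0.45 -0.52] sd [0.3  0.3  0.05] loc [-291.1  -17.8  203.4] grip 0.2 t 7.75
```

move_arm:
  targets:
    - {"wx": 0, "wy": 0, "wz": 0, "x": 0, "y": -2, "z": 0, "claw": 0.1}
    - {"wx": 0, "wy": 0, "wz": 0, "x": 0, "y": -4, "z": 0, "claw": 0.1}
    - {"wx": 0, "wy": 0, "wz": 0, "x": 0, "y": -4, "z": 0, "claw": 0.1}
  force: 20

```text
t: 8.1
tcp_pos: [0.5573, 0.1233, 0.2034]
eef_rot: [0.738, 0.675, 0.0, 0.0]
contact_force: [2.3, 0.7, 0.7]
gripper_width: 0.0383
grip_force: 0.8
```

```bash
python3 -c "
from h import *
feel(); lm('handle',('top',))"
```

```text
F tx,ty,z [-0.17  1.57 -0.01] sd [0.28 0.17 0.42] loc [-291.1  -21.6  203.4] grip 0.8 t 8.35
```

move_arm:
  targets:
    - {"wx": 0, "wy": 0, "wz": 0, "x": 0, "y": -2, "z": 0, "claw": 0.1}
    - {"wx": 0, "wy": 0, "wz": 0, "x": 0, "y": -3, "z": 0, "claw": 0.1}
    - {"wx": 0, "wy": 0, "wz": 0, "x": 0, "y": -3, "z": 0, "claw": 0.1}
  force: 20

```text
t: 8.7
tcp_pos: [0.5543, 0.1236, 0.2034]
eef_rot: [0.738, 0.675, 0.0, 0.0]
contact_force: [3.3, -1.4, 1.0]
gripper_width: 0.0387
grip_force: 1.2
```

```bash
python3 -c "
from h import *
feel()"
```

```text
F tx,ty,z [-0.17  2.3   0.48] sd [0.27 0.32 0.48] loc [-291.1  -24.7  203.4] grip 1.2 t 8.95
```

move_arm:
  targets:
    - {"wx": 0, "wy": 0, "wz": 0, "x": 0, "y": -2, "z": 0, "claw": 0.1}
    - {"wx": 0, "wy": 0, "wz": 0, "x": 0, "y": -3, "z": 0, "claw": 0.1}
    - {"wx": 0, "wy": 0, "wz": 0, "x": 0, "y": -3, "z": 0, "claw": 0.1}
  force: 20

```text
t: 9.25
tcp_pos: [0.5513, 0.1239, 0.2034]
eef_rot: [0.738, 0.675, 0.0, 0.0]
contact_force: [2.6, -0.5, -0.2]
gripper_width: 0.0383
grip_force: 1.7
```

```bash
python3 -c "
from h import *
feel()"
```

```text
F tx,ty,z [0.24 3.07 0.57] sd [0.63 0.32 0.39] loc [-291.   -27.7  203.4] grip 1.7 t 9.5
```

move_arm:
  targets:
    - {"wx": 0, "wy": 0, "wz": 0, "x": 0, "y": 10, "z": 0, "claw": 0.1}
    - {"wx": 0, "wy": 0, "wz": 0, "x": 0, "y": 20, "z": 0, "claw": 0.1}
    - {"wx": 0, "wy": 0, "wz": 0, "x": 0, "y": 30, "z": 0, "claw": 0.1}
    - {"wx": 0, "wy": 0, "wz": 0, "x": 0, "y": 36, "z": 0, "claw": 0.1}
    - {"wx": 0, "wy": 0, "wz": 0, "x": 0, "y": 36, "z": 0, "claw": 0.1}
  force: 20

```text
t: 10.0
tcp_pos: [0.5877, 0.1205, 0.2028]
eef_rot: [0.738, 0.675, -0.0, -0.0]
contact_force: [0.2, 0.3, 1.0]
gripper_width: 0.0385
grip_force: 0.1
```

```bash
python3 -c "
from h import *
feel()"
```

```text
F tx,ty,z [ 0.25 -0.31 -0.1 ] sd [0.68 0.47 0.05] loc [-291.3    8.1  203.1] grip 0.0 t 10.25
```

move_arm:
  targets:
    - {"wx": 0, "wy": 0, "wz": 0, "x": 0, "y": 4, "z": 0, "claw": 0.1}
    - {"wx": 0, "wy": 0, "wz": 0, "x": 0, "y": 6, "z": 0, "claw": 0.1}
    - {"wx": 0, "wy": 0, "wz": 0, "x": 0, "y": 6, "z": 0, "claw": 0.1}
  force: 20

```text
t: 10.55
tcp_pos: [0.5933, 0.1202, 0.2034]
eef_rot: [0.738, 0.675, 0.0, 0.0]
contact_force: [-0.4, -0.2, -0.1]
gripper_width: 0.0385
grip_force: 0.2
```

```bash
python3 -c "
from h import *
feel(3)"
```

```text
F tx,ty,z [-0.39 -0.16  0.33] sd [0.52 0.69 0.53] loc [-291.4   14.3  203.3] grip 0.2 t 10.7
```

move_arm:
  targets:
    - {"wx": 0, "wy": 0, "wz": 0, "x": 0, "y": 4, "z": 0, "claw": 0.1}
    - {"wx": 0, "wy": 0, "wz": 0, "x": 0, "y": 6, "z": 0, "claw": 0.1}
    - {"wx": 0, "wy": 0, "wz": 0, "x": 0, "y": 6, "z": 0, "claw": 0.1}
  force: 20

```text
t: 11.0
tcp_pos: [0.5991, 0.1197, 0.2032]
eef_rot: [0.738, 0.675, -0.0, -0.0]
contact_force: [-2.2, 1.2, 0.8]
gripper_width: 0.0387
grip_force: 1.0
```

```bash
python3 -c "
from h import *
feel(3)
p,d=viewer.snapshot('scene'); cv2.imwrite('pics/b.png',cv2.resize(p[150:290,180:360],None,fx=4,fy=4))
lm('handle',('scene',))"
```

```text
F tx,ty,z [-0.03 -1.63  0.31] sd [0.36 0.65 0.06] loc [-291.4   20.1  203.2] grip 0.9 t 11.15
handle scene [0.5888 0.1187 0.2221] 0.75
```

View pics/b.png

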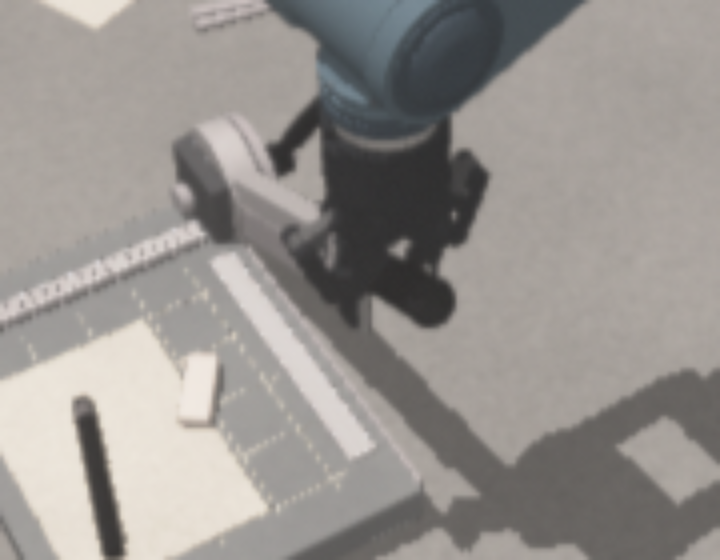

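The handle is now rocked inwards, at about (420, 295) in the crop; the landmark puts it at y of about +10 mm. The knocks are about 11 mm either side of a centre at y of about -1.7 mm, so v0 ≈ 0.63. I'll press a little more, then bring the arm back to the centre and lift off.

move_arm:
  targets:
    - {"wx": 0, "wy": 0, "wz": 0, "x": 0, "y": 5, "z": 0, "claw": 0.1}
    - {"wx": 0, "wy": 0, "wz": 0, "x": 0, "y": 5, "z": 0, "claw": 0.1}
    - {"wx": 0, "wy": 0, "wz": 0, "x": 0, "y": -10, "z": 0, "claw": 0.1}
    - {"wx": 0, "wy": 0, "wz": 0, "x": 0, "y": -20, "z": 0, "claw": 0.1}
    - {"wx": 0, "wy": 0, "wz": 0, "x": 0, "y": -27, "z": 0, "claw": 0.1}
    - {"wx": 0, "wy": 0, "wz": 0, "x": 0, "y": -27, "z": 0, "claw": 0.1}
    - {"wx": 0, "wy": 0, "wz": 0, "x": 0, "y": -22, "z": 0, "claw": 0.1}
    - {"wx": 0, "wy": 0, "wz": 0, "x": 0, "y": -22, "z": -40, "claw": 0.1}
    - {"wx": 0, "wy": 0, "wz": 0, "x": 0, "y": -22, "z": -85, "claw": 0.6}
    - {"wx": 0, "wy": 0, "wz": 0, "x": 0, "y": -22, "z": -100, "claw": 1}
  force: 20

```text
t: 12.25
tcp_pos: [0.5798, 0.1215, 0.3092]
eef_rot: [0.738, 0.675, 0.003, 0.003]
contact_force: [0.7, 0.8, 0.1]
gripper_width: 0.0103
grip_force: 0.0
```

```bash
python3 - <<'E'
from h import *
viewer.snapshot("scene");viewer.snapshot("top")
for l in ("handle","lever_tip","bolt"): lm(l)
o=bot.get_obs(); print(loc(o["tcp_pos"]),o["contact_force"],o["t"])
for c in ("scene","top"):
    for d in viewer.landmark_of(c,"handle")[:1]+viewer.landmark_of(c,"lever_tip")[:1]: print(loc(d["position"]))
E
```

```text
handle scene [0.5743 0.1231 0.2249] 0.86
handle scene [ 0.7073 -0.031   0.0011] 0.39
handle top [0.5795 0.1211 0.2229] 0.91
lever_tip scene [ 0.4954 -0.1132  0.1495] 0.75
lever_tip top [ 0.7135 -0.0268  0.0015] 0.67
lever_tip top [ 0.4892 -0.1164  0.1463] 0.51
bolt scene [ 0.5481 -0.1677  0.0567] 0.74
bolt top [ 0.5493 -0.1662  0.0545] 0.89
[-291.1   -2.6  300.9] [0.3980145  0.05350319 0.14486019] 12.65
[-292.5   -4.7  224.9]
[-49.8 -61.1 149.5]
[-290.9    0.6  222.9]
[-156.3  147.9    1.5]
```

```bash
python3 - <<'E'
from h import *
go(w(-.090,-.063,.30),down());go(w(-.090,-.063,.128),down())
E
```

```text
shift mm [-200.8  -62.2    2.6] turn [-0.001  0.     0.006]
shift mm [-200.8  -62.   174.6] turn [-0.001  0.     0.006]
```

move_arm:
  targets:
    - {"wx": 0, "wy": 0, "wz": 0, "x": -40, "y": -20, "z": 0, "claw": 1}
    - {"wx": 0, "wy": 0, "wz": 0, "x": -80, "y": -40, "z": 0, "claw": 1}
    - {"wx": 0, "wy": 0, "wz": 0, "x": -120, "y": -62, "z": 0, "claw": 1}
    - {"wx": 0, "wy": 0, "wz": 0, "x": -160, "y": -62, "z": 20, "claw": 1}
    - {"wx": 0, "wy": 0, "wz": 0, "x": -200, "y": -62, "z": 40, "claw": 1}
    - {"wx": 0, "wy": 0, "wz": 0, "x": -201, "y": -62, "z": 80, "claw": 1}
    - {"wx": 0, "wy": 0, "wz": 0, "x": -201, "y": -62, "z": 120, "claw": 1}
    - {"wx": 0, "wy": 0, "wz": 0, "x": -201, "y": -62, "z": 160, "claw": 1}
    - {"wx": 0, "wy": 0, "wz": 0, "x": -201, "y": -62, "z": 174, "claw": 1}
    - {"wx": 0, "wy": 0, "wz": 0, "x": -201, "y": -62, "z": 174, "claw": 1}
  force: 20

```text
t: 13.85
tcp_pos: [0.4963, -0.0726, 0.1274]
eef_rot: [0.738, 0.675, -0.001, -0.002]
contact_force: [-0.7, 0.6, 0.1]
gripper_width: 0.0001
grip_force: 0.0
```

```bash
python3 - <<'E'
from h import *
feel(3)
p,d=viewer.snapshot('scene'); cv2.imwrite('pics/c.png',cv2.resize(p[130:270,180:360],None,fx=4,fy=4))
lm('lever_tip',('scene',))
E
```

```text
F tx,ty,z [ 0.09 -0.37  0.3 ] sd [0.16 0.19 0.77] loc [-89.7 -61.5 130.8] grip 0.0 t 14.0
lever_tip scene [ 0.495  -0.1103  0.1495] 0.67
```

View pics/c.png

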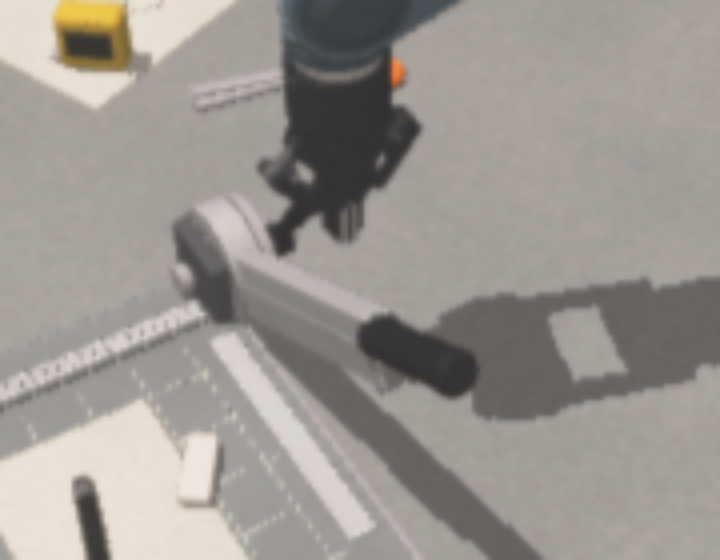

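The closed fingers stand just in front of the lever, at about (345, 225) in the crop, with the lever at (295, 215). I'll push to the rear.

move_arm:
  targets:
    - {"wx": 0, "wy": 0, "wz": 0, "x": -10, "y": 0, "z": 0, "claw": 1}
    - {"wx": 0, "wy": 0, "wz": 0, "x": -20, "y": 0, "z": 0, "claw": 1}
    - {"wx": 0, "wy": 0, "wz": 0, "x": -30, "y": 0, "z": 0, "claw": 1}
    - {"wx": 0, "wy": 0, "wz": 0, "x": -40, "y": 0, "z": 0, "claw": 1}
    - {"wx": 0, "wy": 0, "wz": 0, "x": -50, "y": 0, "z": 0, "claw": 1}
    - {"wx": 0, "wy": 0, "wz": 0, "x": -50, "y": 0, "z": 0, "claw": 1}
  force: 20

```text
t: 14.7
tcp_pos: [0.4934, -0.1242, 0.1298]
eef_rot: [0.738, 0.675, 0.0, 0.0]
contact_force: [-0.5, 0.7, 0.1]
gripper_width: 0.0002
grip_force: 0.1
```

```bash
cat >> h.py <<'E'
def lev():
    for c in ("scene","top"):
        viewer.snapshot(c)
        for l in ("lever_tip","handle"):
            for d in viewer.landmark_of(c,l)[:1]:
                q=loc(d["position"]); print(c,l,q,"v",round(.55+np.arctan2(q[0],q[2]-60),3) if l[0]=='l' else '')
E
python3 - <<'E'
from h import *
feel(3); lev()
E
```

```text
F tx,ty,z [ 0.7  -0.37  0.05] sd [0.11 0.67 0.08] loc [-39.1 -62.2 129.4] grip 0.0 t 14.85
scene lever_tip [-19.2 -59.9 160.8] v 0.362
scene handle [-284.3   -4.3  223.5] v 
top handle [-286.6    2.5  223.4] v
```

move_arm:
  targets:
    - {"wx": 0, "wy": 0, "wz": 0, "x": -8, "y": 0, "z": 0, "claw": 1}
    - {"wx": 0, "wy": 0, "wz": 0, "x": -16, "y": 0, "z": 0, "claw": 1}
    - {"wx": 0, "wy": 0, "wz": 0, "x": -24, "y": 0, "z": 0, "claw": 1}
  force: 20

```text
t: 15.45
tcp_pos: [0.4914, -0.1464, 0.1297]
eef_rot: [0.738, 0.675, 0.001, -0.001]
contact_force: [0.2, 7.2, 5.9]
gripper_width: 0.0003
grip_force: 3.4
```

```bash
python3 - <<'E'
from h import *
feel(3); lev()
E
```

```text
F tx,ty,z [-2.2  -0.21  2.21] sd [0.33 0.72 0.39] loc [-15.4 -61.9 129.7] grip 0.8 t 15.6
scene lever_tip [  6.  -62.2 159.5] v 0.61
scene handle [-289.7   -3.4  223.8] v 
top handle [-291.4   -0.8  220.7] v
```

move_arm:
  targets:
    - {"wx": 0, "wy": 0, "wz": 0, "x": -4, "y": 0, "z": 0, "claw": 1}
    - {"wx": 0, "wy": 0, "wz": 0, "x": -8, "y": 0, "z": 0, "claw": 1}
  force: 20

```text
t: 16.1
tcp_pos: [0.4904, -0.1535, 0.1291]
eef_rot: [0.738, 0.675, 0.001, -0.001]
contact_force: [1.3, 7.5, 2.3]
gripper_width: 0.0006
grip_force: 3.9
```

```bash
python3 - <<'E'
from h import *
feel(3); lev()
E
```

```text
F tx,ty,z [-4.6   0.47  1.39] sd [1.09 0.68 0.57] loc [ -8.7 -62.2 129.1] grip 2.4 t 16.25
scene lever_tip [ 13.1 -63.4 160.8] v 0.679
scene handle [-290.7   -4.7  219.8] v 
top handle [-284.7    0.7  221.4] v
```

move_arm:
  targets:
    - {"wx": 0, "wy": 0, "wz": 0, "x": -3, "y": 0, "z": 0, "claw": 1}
    - {"wx": 0, "wy": 0, "wz": 0, "x": -5, "y": 0, "z": 0, "claw": 1}
    - {"wx": 0, "wy": 0, "wz": 0, "x": -5, "y": 0, "z": 0, "claw": 1}
  force: 20

```text
t: 16.85
tcp_pos: [0.4898, -0.1589, 0.1288]
eef_rot: [0.738, 0.675, 0.001, -0.001]
contact_force: [1.0, 5.8, -0.3]
gripper_width: 0.0
grip_force: 2.5
```

```bash
python3 - <<'E'
from h import *
feel(4); lev()
E
```

```text
F tx,ty,z [-4.91  0.58 -0.26] sd [0.33 0.1  0.32] loc [ -3.7 -62.3 128.8] grip 2.4 t 17.05
scene lever_tip [ 21.1 -62.4 154.7] v 0.769
scene handle [-288.8   -4.   223.8] v 
top lever_tip [-3.9  1.4 61.5] v -0.654
top handle [-643.9 -230.1    1.3] v
```

move_arm:
  targets:
    - {"wx": 0, "wy": 0, "wz": 0, "x": 10, "y": 0, "z": 0, "claw": 1}
    - {"wx": 0, "wy": 0, "wz": 0, "x": 30, "y": 0, "z": 0, "claw": 1}
    - {"wx": 0, "wy": 0, "wz": 0, "x": 50, "y": 0, "z": -30, "claw": 1}
    - {"wx": 0, "wy": 0, "wz": 0, "x": 50, "y": 0, "z": -75, "claw": 1}
  force: 20

```text
t: 17.75
tcp_pos: [0.4924, -0.1075, 0.2021]
eef_rot: [0.737, 0.676, -0.002, -0.003]
contact_force: [0.8, -0.4, -0.8]
gripper_width: 0.0001
grip_force: 0.0
```

```bash
python3 - <<'E'
from h import *
lev();lev(); o=bot.get_obs(); print(loc(o['tcp_pos']),o['t'])
E
```

```text
scene lever_tip [ 22.3 -63.  157.7] v 0.774
scene handle [-289.6   -1.9  222.2] v 
top handle [-287.2   -2.   225.1] v 
scene lever_tip [ 22.5 -61.3 156.4] v 0.779
scene handle [-289.9   -1.4  220. ] v 
top handle [-289.7    2.5  221.2] v 
[-52.8 -62.7 203.4] 18.35
```

```bash
python3 - <<'E'
from h import *
go(w(-.291,-.002,.305),down());go(w(-.291,-.002,.20),down())
E
```

```text
shift mm [ 237.9   61.9 -101.5] turn [-0.001 -0.     0.006]
shift mm [237.8  62.1   3.5] turn [-0.001 -0.     0.006]
```

move_arm:
  targets:
    - {"wx": 0, "wy": 0, "wz": 0, "x": 0, "y": 0, "z": -45, "claw": 1}
    - {"wx": 0, "wy": 0, "wz": 0, "x": 0, "y": 0, "z": -90, "claw": 1}
    - {"wx": 0, "wy": 0, "wz": 0, "x": 45, "y": 15, "z": -102, "claw": 0.1}
    - {"wx": 0, "wy": 0, "wz": 0, "x": 90, "y": 30, "z": -102, "claw": 0.1}
    - {"wx": 0, "wy": 0, "wz": 0, "x": 135, "y": 45, "z": -102, "claw": 0.1}
    - {"wx": 0, "wy": 0, "wz": 0, "x": 180, "y": 62, "z": -102, "claw": 0.1}
    - {"wx": 0, "wy": 0, "wz": 0, "x": 225, "y": 62, "z": -102, "claw": 0.1}
    - {"wx": 0, "wy": 0, "wz": 0, "x": 238, "y": 62, "z": -102, "claw": 0.1}
    - {"wx": 0, "wy": 0, "wz": 0, "x": 238, "y": 62, "z": -70, "claw": 0.1}
    - {"wx": 0, "wy": 0, "wz": 0, "x": 238, "y": 62, "z": -50, "claw": 0.1}
  force: 20

```text
t: 19.35
tcp_pos: [0.5766, 0.1218, 0.2526]
eef_rot: [0.737, 0.676, -0.001, -0.0]
contact_force: [-0.5, -0.2, 0.3]
gripper_width: 0.0385
grip_force: 0.0
```

```bash
python3 - <<'E'
from h import *
feel(2)
p,d=viewer.snapshot('scene'); cv2.imwrite('pics/d.png',cv2.resize(p[130:270,180:360],None,fx=4,fy=4))
E
```

```text
F tx,ty,z [ 0.51 -0.89 -1.58] sd [1.07 0.14 0.87] loc [-290.6   -4.   249.3] grip 0.0 t 19.45
```

View pics/d.png

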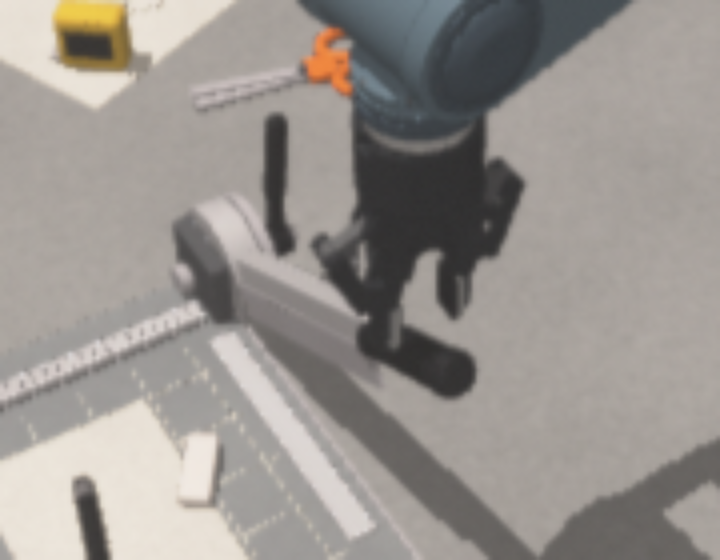

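The fingers are just above the handle, at about (420, 320) in the crop, and the lever stands nearly upright. I'll open a bit wider before lowering them.

move_arm:
  targets:
    - {"wx": 0, "wy": 0, "wz": 0, "x": 0, "y": 1, "z": 0, "claw": -0.2}
    - {"wx": 0, "wy": 0, "wz": 0, "x": 0, "y": 1, "z": 0, "claw": -0.2}
    - {"wx": 0, "wy": 0, "wz": 0, "x": 0, "y": 1, "z": 25, "claw": -0.2}
    - {"wx": 0, "wy": 0, "wz": 0, "x": 0, "y": 1, "z": 49, "claw": -0.2}
    - {"wx": 0, "wy": 0, "wz": 0, "x": 0, "y": 1, "z": 49, "claw": 0.1}
    - {"wx": 0, "wy": 0, "wz": 0, "x": 0, "y": 1, "z": 49, "claw": 0.1}
    - {"wx": 0, "wy": 0, "wz": 0, "x": 0, "y": 1, "z": 49, "claw": 0.1}
  force: 20

```text
t: 20.2
tcp_pos: [0.5793, 0.1215, 0.2076]
eef_rot: [0.738, 0.675, 0.001, 0.001]
contact_force: [-0.7, 0.9, 0.8]
gripper_width: 0.0385
grip_force: 0.0
```

```bash
python3 -c "
from h import *
feel(3)"
```

```text
F tx,ty,z [ 0.01  0.04 -0.33] sd [0.6  0.6  0.49] loc [-2.913e+02  2.000e-01  2.072e+02] grip 0.0 t 20.35
```

move_arm:
  targets:
    - {"wx": 0, "wy": 0, "wz": 0, "x": 0, "y": -4, "z": 0, "claw": 0.1}
    - {"wx": 0, "wy": 0, "wz": 0, "x": 0, "y": -8, "z": 0, "claw": 0.1}
    - {"wx": 0, "wy": 0, "wz": 0, "x": 0, "y": -8, "z": 0, "claw": 0.1}
  force: 20

```text
t: 20.65
tcp_pos: [0.57, 0.1224, 0.2056]
eef_rot: [0.737, 0.675, 0.0, 0.0]
contact_force: [0.6, -0.6, 0.8]
gripper_width: 0.0387
grip_force: 0.6
```

```bash
python3 -c "
from h import *
feel(3)"
```

```text
F tx,ty,z [-0.36  0.93  0.49] sd [0.16 0.65 0.43] loc [-291.3   -8.6  205.6] grip 0.5 t 20.8
```

move_arm:
  targets:
    - {"wx": 0, "wy": 0, "wz": 0, "x": 0, "y": -4, "z": 0, "claw": 0.1}
    - {"wx": 0, "wy": 0, "wz": 0, "x": 0, "y": -8, "z": 0, "claw": 0.1}
    - {"wx": 0, "wy": 0, "wz": 0, "x": 0, "y": -8, "z": 0, "claw": 0.1}
  force: 20

```text
t: 21.1
tcp_pos: [0.5624, 0.1231, 0.2057]
eef_rot: [0.737, 0.675, 0.001, 0.001]
contact_force: [4.1, 1.0, 1.1]
gripper_width: 0.0387
grip_force: 1.9
```

```bash
python3 -c "
from h import *
feel(3);lm('handle',('scene',))"
```

```text
F tx,ty,z [-1.49  3.7   0.75] sd [0.54 0.16 0.35] loc [-291.2  -16.4  205.7] grip 1.8 t 21.25
handle scene [0.5757 0.12   0.2249] 0.91
```

It is snug: the force now rises straight from the centre, and the handle stays put. I'll press a little more outwards, then inwards.

move_arm:
  targets:
    - {"wx": 0, "wy": 0, "wz": 0, "x": 0, "y": -3, "z": 0, "claw": 0.1}
    - {"wx": 0, "wy": 0, "wz": 0, "x": 0, "y": -3, "z": 0, "claw": 0.1}
    - {"wx": 0, "wy": 0, "wz": 0, "x": 0, "y": -3, "z": 0, "claw": 0.1}
  force: 20

```text
t: 21.6
tcp_pos: [0.5596, 0.1233, 0.2057]
eef_rot: [0.738, 0.675, 0.001, 0.0]
contact_force: [5.0, 2.0, 1.6]
gripper_width: 0.0387
grip_force: 2.4
```

move_arm:
  targets:
    - {"wx": 0, "wy": 0, "wz": 0, "x": 0, "y": 10, "z": 0, "claw": 0.1}
    - {"wx": 0, "wy": 0, "wz": 0, "x": 0, "y": 20, "z": 0, "claw": 0.1}
    - {"wx": 0, "wy": 0, "wz": 0, "x": 0, "y": 25, "z": 0, "claw": 0.1}
    - {"wx": 0, "wy": 0, "wz": 0, "x": 0, "y": 28, "z": 0, "claw": 0.1}
    - {"wx": 0, "wy": 0, "wz": 0, "x": 0, "y": 28, "z": 0, "claw": 0.1}
  force: 20

```text
t: 22.1
tcp_pos: [0.5865, 0.1205, 0.2043]
eef_rot: [0.738, 0.675, -0.001, -0.001]
contact_force: [-2.0, -0.9, -0.6]
gripper_width: 0.0382
grip_force: 0.8
```

```bash
python3 -c "
from h import *
feel(3)"
```

```text
F tx,ty,z [ 0.51 -1.46 -0.71] sd [0.67 0.74 0.63] loc [-291.     7.6  204.5] grip 0.7 t 22.25
```

move_arm:
  targets:
    - {"wx": 0, "wy": 0, "wz": 0, "x": 0, "y": 4, "z": 0, "claw": 0.1}
    - {"wx": 0, "wy": 0, "wz": 0, "x": 0, "y": 7, "z": 0, "claw": 0.1}
    - {"wx": 0, "wy": 0, "wz": 0, "x": 0, "y": 7, "z": 0, "claw": 0.1}
  force: 20

```text
t: 22.55
tcp_pos: [0.5938, 0.1201, 0.2049]
eef_rot: [0.738, 0.675, -0.001, -0.001]
contact_force: [-3.8, -1.0, -2.0]
gripper_width: 0.0383
grip_force: 1.9
```

```bash
python3 -c "
from h import *
feel(3);lev()"
```

```text
F tx,ty,z [ 1.43 -3.56 -1.32] sd [0.15 0.53 0.56] loc [-291.3   14.8  204.9] grip 1.9 t 22.7
scene lever_tip [ 22.1 -58.9 159. ] v 0.77
scene handle [-2.871e+02 -1.000e-01  2.225e+02] v 
top lever_tip [ 27.3 -68.  156.8] v 0.825
top handle [-203.1  203.9   44. ] v
```

move_arm:
  targets:
    - {"wx": 0, "wy": 0, "wz": 0, "x": 0, "y": 4, "z": 0, "claw": 0.1}
    - {"wx": 0, "wy": 0, "wz": 0, "x": 0, "y": 4, "z": 0, "claw": 0.1}
    - {"wx": 0, "wy": 0, "wz": 0, "x": 0, "y": -8, "z": 0, "claw": 0.1}
    - {"wx": 0, "wy": 0, "wz": 0, "x": 0, "y": -16, "z": 0, "claw": -0.2}
    - {"wx": 0, "wy": 0, "wz": 0, "x": 0, "y": -16, "z": 0, "claw": -0.2}
    - {"wx": 0, "wy": 0, "wz": 0, "x": 0, "y": -16, "z": -35, "claw": -0.2}
    - {"wx": 0, "wy": 0, "wz": 0, "x": 0, "y": -16, "z": -70, "claw": 1}
    - {"wx": 0, "wy": 0, "wz": 0, "x": -8, "y": -16, "z": -70, "claw": 1}
    - {"wx": 0, "wy": 0, "wz": 0, "x": -16, "y": -16, "z": -70, "claw": 1}
    - {"wx": 0, "wy": 0, "wz": 0, "x": -16, "y": -16, "z": -70, "claw": 1}
  force: 20

```text
t: 24.0
tcp_pos: [0.5764, 0.1047, 0.2743]
eef_rot: [0.738, 0.675, -0.0, -0.0]
contact_force: [0.1, -0.4, -0.5]
gripper_width: -0.0003
grip_force: 0.0
```

```bash
python3 -c "
from h import *
feel(2);lev()
go(w(-.272,-.0015,.24),down());go(w(-.306,-.0015,.153),down());go(w(-.320,-.0015,.080),down())"
```

```text
F tx,ty,z [-0.32  0.04  0.15] sd [0.79 0.07 0.06] loc [-274.8   -1.2  273.8] grip 0.0 t 24.1
scene lever_tip [ 21.8 -61.8 155.8] v 0.774
scene handle [-289.4   -1.9  227.2] v 
top lever_tip [ 22.1 -66.  155.7] v 0.777
top handle [352.8 -44.2   4.7] v 
shift mm [-3.4 -0.7 34.9] turn [-0.001  0.     0.007]
shift mm [ 30.6  -0.4 121.9] turn [-0.001  0.     0.007]
shift mm [ 44.6  -0.3 194.9] turn [-0.001  0.     0.007]
```

move_arm:
  targets:
    - {"wx": 0, "wy": 0, "wz": 0, "x": -2, "y": 0, "z": 20, "claw": 1}
    - {"wx": 0, "wy": 0, "wz": 0, "x": 0, "y": 0, "z": 40, "claw": 1}
    - {"wx": 0, "wy": 0, "wz": 0, "x": 5, "y": 0, "z": 52, "claw": 1}
    - {"wx": 0, "wy": 0, "wz": 0, "x": 10, "y": 0, "z": 64, "claw": 1}
    - {"wx": 0, "wy": 0, "wz": 0, "x": 15, "y": 0, "z": 76, "claw": 1}
    - {"wx": 0, "wy": 0, "wz": 0, "x": 20, "y": 0, "z": 88, "claw": 1}
    - {"wx": 0, "wy": 0, "wz": 0, "x": 24, "y": 0, "z": 100, "claw": 1}
    - {"wx": 0, "wy": 0, "wz": 0, "x": 28, "y": 0, "z": 112, "claw": 1}
    - {"wx": 0, "wy": 0, "wz": 0, "x": 31, "y": 0, "z": 122, "claw": 1}
  force: 20

```text
t: 25.3
tcp_pos: [0.5793, 0.1369, 0.1521]
eef_rot: [0.737, 0.675, -0.0, -0.0]
contact_force: [0.5, 1.0, 2.9]
gripper_width: -0.0
grip_force: 1.6
```

move_arm:
  targets:
    - {"wx": 0, "wy": 0, "wz": 0, "x": 3, "y": 0, "z": 12, "claw": 1}
    - {"wx": 0, "wy": 0, "wz": 0, "x": 6, "y": 0, "z": 24, "claw": 1}
    - {"wx": 0, "wy": 0, "wz": 0, "x": 9, "y": 0, "z": 36, "claw": 1}
    - {"wx": 0, "wy": 0, "wz": 0, "x": 11, "y": 0, "z": 48, "claw": 1}
    - {"wx": 0, "wy": 0, "wz": 0, "x": 13, "y": 0, "z": 60, "claw": 1}
    - {"wx": 0, "wy": 0, "wz": 0, "x": 14, "y": 0, "z": 68, "claw": 1}
    - {"wx": 0, "wy": 0, "wz": 0, "x": 14, "y": 0, "z": 73, "claw": 1}
  force: 20

```text
t: 26.0
tcp_pos: [0.5803, 0.1503, 0.0791]
eef_rot: [0.738, 0.675, -0.0, -0.0]
contact_force: [-0.0, -1.6, 3.9]
gripper_width: -0.0001
grip_force: 1.4
```

```bash
python3 -c "
from h import *
feel(2);lev()
p,d=viewer.snapshot('scene'); cv2.imwrite('pics/e.png',cv2.resize(p[130:270,180:360],None,fx=4,fy=4))"
```

```text
F tx,ty,z [ 0.64 -0.73  2.15] sd [0.29 0.01 0.42] loc [-320.1   -1.5   79.1] grip 1.1 t 26.1
scene lever_tip [ 22.2 -60.8 156. ] v 0.777
scene handle [-333.    -3.2   73.1] v 
top lever_tip [ 25.2 -65.2 159.3] v 0.799
```

View pics/e.png

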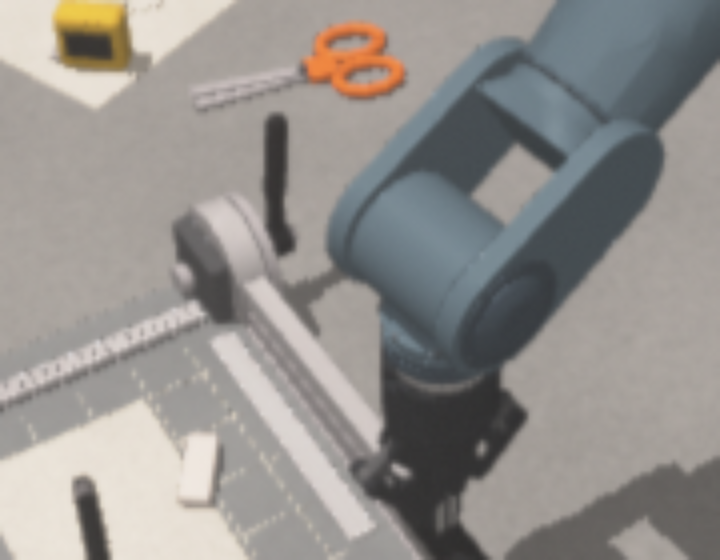

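The arm is nearly level, with the tool on the handle at about (440, 530) in the crop and the lever undisturbed at (278, 180). I'll push the last few mm to the stop.

move_arm:
  targets:
    - {"wx": 0, "wy": 0, "wz": 0, "x": 0, "y": 0, "z": 2, "claw": 1}
    - {"wx": 0, "wy": 0, "wz": 0, "x": 0, "y": 0, "z": 4, "claw": 1}
    - {"wx": 0, "wy": 0, "wz": 0, "x": 0, "y": 0, "z": 4, "claw": 1}
  force: 20

```text
t: 26.75
tcp_pos: [0.5806, 0.1506, 0.0761]
eef_rot: [0.738, 0.675, 0.0, -0.0]
contact_force: [0.2, 0.3, 3.0]
gripper_width: 0.0002
grip_force: 1.3
```

move_arm:
  targets:
    - {"wx": 0, "wy": 0, "wz": 0, "x": 0, "y": 0, "z": 1, "claw": 1}
    - {"wx": 0, "wy": 0, "wz": 0, "x": 0, "y": 0, "z": 1, "claw": 1}
  force: 20

```text
t: 26.95
tcp_pos: [0.5807, 0.1506, 0.0753]
eef_rot: [0.738, 0.675, 0.0, -0.0]
contact_force: [0.1, 0.6, 2.6]
gripper_width: 0.0004
grip_force: 1.4
```

move_arm:
  targets:
    - {"wx": 0, "wy": 0, "wz": 0, "x": 0, "y": 0, "z": 1, "claw": 1}
    - {"wx": 0, "wy": 0, "wz": 0, "x": 0, "y": 0, "z": 1.5, "claw": 1}
  force: 20

```text
t: 27.15
tcp_pos: [0.5807, 0.1506, 0.0738]
eef_rot: [0.738, 0.675, 0.0, -0.0]
contact_force: [0.4, 1.1, 3.2]
gripper_width: -0.0001
grip_force: 1.4
```

move_arm:
  targets:
    - {"wx": 0, "wy": 0, "wz": 0, "x": 0, "y": 0, "z": 1, "claw": 1}
    - {"wx": 0, "wy": 0, "wz": 0, "x": 0, "y": 0, "z": 1.5, "claw": 1}
  force: 20

```text
t: 27.35
tcp_pos: [0.5807, 0.1507, 0.0723]
eef_rot: [0.738, 0.675, 0.0, -0.0]
contact_force: [0.5, 2.2, 2.4]
gripper_width: -0.0002
grip_force: 1.4
```

move_arm:
  targets:
    - {"wx": 0, "wy": 0, "wz": 0, "x": 0, "y": 0, "z": 1, "claw": 1}
    - {"wx": 0, "wy": 0, "wz": 0, "x": 0, "y": 0, "z": 2, "claw": 1}
  force: 20

```text
t: 27.55
tcp_pos: [0.5807, 0.1505, 0.0703]
eef_rot: [0.738, 0.675, 0.0, -0.0]
contact_force: [0.2, 2.8, 3.0]
gripper_width: 0.0002
grip_force: 1.5
```

move_arm:
  targets:
    - {"wx": 0, "wy": 0, "wz": 0, "x": 0, "y": 0, "z": 1, "claw": 1}
    - {"wx": 0, "wy": 0, "wz": 0, "x": 0, "y": 0, "z": 1, "claw": 1}
  force: 20

```text
t: 27.75
tcp_pos: [0.5806, 0.1504, 0.0691]
eef_rot: [0.738, 0.675, -0.0, -0.0]
contact_force: [-0.1, 2.6, 1.7]
gripper_width: -0.0002
grip_force: 1.4
```

```bash
python3 - <<'E'
from h import *
for c in ("scene","top"):
    p,d=viewer.snapshot(c); m=viewer.camera_model(c); K=m["K"];T=np.linalg.inv(m["camera_from_world"])
    v,u=np.nonzero(d>0); z=d[v,u]; P=np.c_[(u-K[0][2])*z/K[0][0],-(v-K[1][2])*z/K[1][1],-z]@T[:3,:3].T+T[:3,3]
    q=P-PIV; x=q@TX*1e3; y=q@TY*1e3
    for a in range(-400,-40,20):
        s=(abs(x-a)<10)&(abs(y+1.5)<6)&(P[:,2]<.2)
        if s.sum()>3: print(c,a,s.sum(),np.percentile(P[s,2]*1e3,[20,50,80]).round(1))
E
```

```text
scene -400 49 [-1.3  1.5 62.7]
scene -380 52 [-1.  74.8 78.1]
scene -360 55 [-1.2 74.2 77.5]
scene -340 109 [  0.7  80.6 129.8]
scene -320 39 [ -0.6   3.  108.4]
scene -300 13 [-1.6 -0.5  2.3]
scene -280 10 [60.5 78.9 81.2]
scene -240 13 [77.  78.2 79.5]
scene -220 23 [74.9 77.8 79.2]
scene -200 22 [76.  76.8 78.7]
scene -180 24 [75.9 77.1 78.7]
scene -160 21 [74.8 75.9 77. ]
scene -140 18 [75.4 77.3 80. ]
scene -120 20 [74.7 77.  78.7]
scene -100 16 [74.3 75.9 77.6]
scene -80 22 [74.4 76.2 77.6]
scene -60 18 [73.8 76.6 79.1]
top -280 15 [77.  78.5 80.5]
top -260 26 [75.6 77.3 78.1]
top -240 26 [74.3 75.8 77.7]
top -220 27 [74.  76.7 78.1]
top -200 27 [74.5 76.7 78.3]
top -180 28 [74.3 76.4 78.8]
top -160 23 [74.3 76.5 78.9]
top -140 28 [74.2 75.9 78. ]
top -120 27 [74.3 76.  77.7]
top -100 26 [74.4 77.  78.7]
top -80 27 [73.8 77.  78.6]
top -60 25 [73.2 76.3 77.4]
```

move_arm:
  targets:
    - {"wx": 0, "wy": 0, "wz": 0, "x": 0, "y": 0, "z": 1, "claw": 1}
    - {"wx": 0, "wy": 0, "wz": 0, "x": 0, "y": 0, "z": 2, "claw": 1}
    - {"wx": 0, "wy": 0, "wz": 0, "x": 0, "y": 0, "z": 2, "claw": 1}
  force: 20

```text
t: 28.15
tcp_pos: [0.5806, 0.1504, 0.0671]
eef_rot: [0.738, 0.675, -0.0, -0.0]
contact_force: [0.5, 1.6, 2.9]
gripper_width: 0.0002
grip_force: 1.4
```

move_arm:
  targets:
    - {"wx": 0, "wy": 0, "wz": 0, "x": 0, "y": 0, "z": 1, "claw": 1}
    - {"wx": 0, "wy": 0, "wz": 0, "x": 0, "y": 0, "z": 1.5, "claw": 1}
  force: 20

```text
t: 28.35
tcp_pos: [0.5807, 0.1504, 0.0657]
eef_rot: [0.738, 0.675, -0.0, -0.0]
contact_force: [0.6, 2.7, 2.6]
gripper_width: 0.0
grip_force: 1.5
```

move_arm:
  targets:
    - {"wx": 0, "wy": 0, "wz": 0, "x": 0, "y": 0, "z": 1, "claw": 1}
    - {"wx": 0, "wy": 0, "wz": 0, "x": 0, "y": 0, "z": 2, "claw": 1}
  force: 20

```text
t: 28.55
tcp_pos: [0.5808, 0.1504, 0.0638]
eef_rot: [0.738, 0.675, 0.0, 0.0]
contact_force: [1.1, 2.3, 3.9]
gripper_width: -0.0
grip_force: 1.8
```

move_arm:
  targets:
    - {"wx": 0, "wy": 0, "wz": 0, "x": 0, "y": 0, "z": 1, "claw": 1}
    - {"wx": 0, "wy": 0, "wz": 0, "x": 0, "y": 0, "z": 2, "claw": 1}
  force: 20

```text
t: 28.75
tcp_pos: [0.5808, 0.1504, 0.0618]
eef_rot: [0.738, 0.675, 0.0, 0.0]
contact_force: [0.6, 2.0, 3.6]
gripper_width: 0.0001
grip_force: 2.0
```

```bash
python3 -c "
from h import *
feel(3);lev()"
```

```text
F tx,ty,z [-2.03 -0.08  4.02] sd [0.83 0.86 0.23] loc [-320.3   -0.9   61.8] grip 2.0 t 28.9
scene lever_tip [ 26.  -63.2 157.6] v 0.81
scene handle [-332.5   -3.4   56. ] v 
top lever_tip [ 26.4 -66.7 155.8] v 0.819
```

Force is now rising and the handle landmark reads about 56–60 mm, so the arm is at its stop. I'll lift away and check.

move_arm:
  targets:
    - {"wx": 0, "wy": 0, "wz": 0, "x": 0, "y": 0, "z": -10, "claw": 1}
    - {"wx": 0, "wy": 0, "wz": 0, "x": 0, "y": 0, "z": -40, "claw": 1}
    - {"wx": 0, "wy": 0, "wz": 0, "x": 0, "y": 0, "z": -80, "claw": 1}
    - {"wx": 0, "wy": 0, "wz": 0, "x": 0, "y": 0, "z": -120, "claw": 1}
    - {"wx": 0, "wy": 0, "wz": 0, "x": 40, "y": -10, "z": -150, "claw": 1}
    - {"wx": 0, "wy": 0, "wz": 0, "x": 80, "y": -20, "z": -150, "claw": 1}
    - {"wx": 0, "wy": 0, "wz": 0, "x": 120, "y": -30, "z": -150, "claw": 1}
    - {"wx": 0, "wy": 0, "wz": 0, "x": 120, "y": -30, "z": -150, "claw": 1}
  force: 20

```text
t: 30.0
tcp_pos: [0.5597, 0.2758, 0.2118]
eef_rot: [0.736, 0.677, -0.0, -0.0]
contact_force: [-0.4, -1.3, 0.8]
gripper_width: -0.0
grip_force: 0.0
```

```bash
python3 - <<'E'
from h import *
feel(2);lev();lev()
p,d=viewer.snapshot('scene'); cv2.imwrite('pics/f.png',p)
for l in ("spray_can","glue_stick","tape_measure","phone","scissors"): lm(l,("scene",))
E
```

```text
F tx,ty,z [1.02 0.46 0.13] sd [0.03 0.3  0.28] loc [-440.6  -32.7  211.4] grip 0.0 t 30.1
scene lever_tip [ 22.  -60.7 154.9] v 0.778
scene handle [-332.1   -1.3   57. ] v 
top lever_tip [ 23.5 -68.4 156.3] v 0.789
top handle [-330.2    0.8   57.3] v 
scene lever_tip [-149.9  144.9    4.8] v -1.374
scene handle [-3.335e+02  2.000e-01  5.740e+01] v 
top lever_tip [ 24.  -65.3 157.5] v 0.791
top handle [-330.6   -0.    58.4] v 
spray_can scene [0.528  0.5034 0.0011] 0.66
spray_can scene [ 0.4729 -0.517   0.0024] 0.38
glue_stick scene [ 0.3821  0.4959 -0.0006] 0.73
tape_measure scene [ 0.4732 -0.5137  0.0016] 0.59
phone scene [ 0.3176  0.3563 -0.0009] 0.89
scissors scene [ 0.3323 -0.3772 -0.0014] 0.75
```

View pics/f.png

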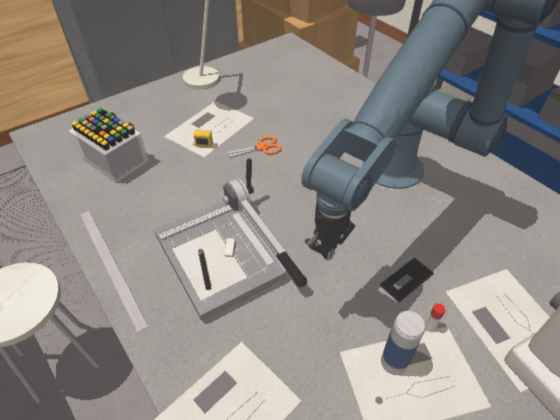

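The arm is closed along the bed's edge, with the handle at (293, 268). The lever is upright at (249, 175), the bystanders have not moved, and the robot is clear of everything.

```bash
python3 -c "
from h import *
print(bot.hand_in())"
```

```text
the job is handed in; nothing more can be done
None
```

The job is handed in, with no verdict returned: I rocked the loose arm both ways, tightened the lever to about 0.78 rad (estimated v0 0.63), pressed the arm both ways with no knock felt, and closed the blade arm; the five table bystanders read unmoved and the pen and eraser look undisturbed in the last picture.

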